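# Pulse the cleaned bench mill with its bayonet lid

## Robot

A 6-joint arm with a two-finger parallel gripper is mounted at the origin on the work surface. World frame = base frame: x ahead of the robot, y to its left, z up, the work surface at z = 0. Lengths are in mm, angles in degrees, forces in N, time in s.
With the tool pointing down it reaches from about 350 to 850 mm from the base axis. Payload 8.1 kg.
Tool frame: the origin (TCP) lies at the very end of the fingers, on their centre line; the grasp point (between the pads) lies 19 mm behind it (r.grip_point_offset is the distance from the TCP to the grasp point, in mm); z points along the fingers, y is the line along which they close (so a half turn about z gives the same grasp; the last joint's range is limited). The gripper opens to 85 mm and grips with 20 to 120 N. Pads are 22 mm wide; open, the fingers measure 114 mm over their backs; the gripper's body (76 mm by 85 mm) begins 54 mm behind the grasp point. The pads swing forward as they close: fully open they stand 13 mm farther back than shut.
Start: joints at [61.799, 7.471, 85.268, -0, 87.261, -4.893], TCP at [237.383, 551.049, 231.292] pointing down, gripper open.
Joint ranges: [-169.43, 169.43], [-51.17, 129.36], [1.28, 143.12], [-76.62, 256.62], [0, 156.53], [-152.29, 152.29]. Speed limits (degrees/s): [136.94, 136.94, 159.86, 180, 180, 180].

## Interface

Orientations are given as [roll, pitch, yaw] about the fixed x, y, z axes, in that order (R = Rz(yaw) Ry(pitch) Rx(roll)).
In Python, from bench import status, eyes, r gives the robot as it stands.
- The arm moves only by the shell command python3 -m handwheel 'ROWS' [FORCE]. ROWS is a JSON object whose one key "series" holds a list that holds one entry, the list of rows, each a list of 7 numbers: the shift along the tool's x, y, z in cm, then the turn, a rotation vector about the tool's x, y, z in rad, then the opening, from 0 (shut) to 1 (fully open). In form: {"series": [[[tx, ty, tz, rx, ry, rz, claw], ...]]}. A call has 1 to 12 rows; each row is the pose to reach, as a shift and turn from the pose commanded when the call began, along the tool's axes at that moment; what a row does not reach only later rows make up. A row lasts 1/8 s, in which the tool goes at most 62.5 mm and 10.7 degrees, less where a joint would pass 70% of its speed; a pose out of reach is approached as far as the arm can. A call with a gripper value outside its range is refused whole. The fingers move at their own pace and stop on an object; FORCE is the grip in N (left out, the last holds). Time passes only in rows, so rows that repeat a pose let the fingers close. It gives the time, the measured TCP pose, the force, the opening and the grip force at its end, in the units of the state.
- status.sense(): the state, without advancing time (a new reading comes with each control period).
- eyes.snapshot(name): name is "scene" or "top"; returns a dict with "img" (480x640x3 uint8, red, green, blue), "mtx" (3x3 intrinsics, pixels), "k1" (the pictures are not rectified: a ray, as slopes to the right and down, at radius r is drawn at 1 + k1 r^2 times it, then the intrinsics apply), "R" (3x3) and "t" (3): a world point X has camera coordinates R X + t. Camera axes: x right, y down, z forward; pixel columns grow to the right and rows downward; lengths in mm; the calibration is good to about 2 mm. A picture is of the moment at which its call begins. There is no depth.
- r.hand_in(): hands the job in; it is judged then, once.
The state is a dict: "time": time; "joint_pos": joint angles; "qd": joint speeds; "joint_efforts": joint torques, N m; "tool_pos": TCP position; "tcp_rot": TCP orientation; "ft_force": force on the tool from outside, world axes, zero at the start; "wrist_torque": the same for the moment, N m; "finger_gap": finger opening in mm; "grip_force": force on a finger pad.
Only numpy, scipy, OpenCV 4.12 (cv2) and the standard library are available. Lean on these libraries where they do the work, as an engineer would, in place of code of your own. Each camera call takes 0.05 s, during which the arm holds its last target. There are 200 camera calls.

## Task

The jeweller's bench mill has just been cleaned: put its bayonet lid back on, with the two lugs down through the notches of the collar until the lid sits flat, then turn it clockwise (seen from above) to the pulse mark, half way to the lock, to test-run the blade. The pulse position is sprung, so keep hold of the lid and finish while still holding it there; do not let it go on past the click, and leave the other things on the bench where they are.

Things in the scene. Friction and masses are not known exactly. Their poses are not given: they have to be found in the camera images.
- mill: white plastic bench mill, fixed to the bench, 120 mm across at the foot, 106 mm at the open collar on top, 140 mm high, steel cup and blade inside. Origin: centre of its underside, z up. The collar has an inward lip, 5 mm thick, 81 mm inside diameter, with two notches 19 mm wide half a turn apart, at the mill's +x and -x; the lid fits either way round (half-turn symmetric)
- mill_mouth (a point): centre of the mill's open collar at the top of its lip, 140 mm above the bench
- mill_notch (a point): middle of the +x notch in the lip, at lip-top height, 47 mm from the mill's axis; on the outside of the collar the widest and longest upright rib marks it (entry mark; same at the -x notch)
- mill_pulse (a point): outer top end of the pulse mark: upright rib outside the collar, 40 degrees clockwise (from above) of the +x notch, 57.5 mm from the axis; a like rib stands half a turn round. The shortest ribs, 80 degrees clockwise of the notches, mark locked. With the lid turned to pulse, its bar points at the pulse ribs
- lid: grey plastic bayonet lid, loose, about 0.16 kg, lying right way up on the bench: flange 100 mm across, low dome, straight grip bar on top along the lid's x. Origin: centre of its underside, z up; flange underside at z = 13 mm, dome top 26 mm, bar top 52 mm. Seated, the flange rests on the lip and the origin is 127 mm above the mill's origin, lug tops 2 mm below the lip
- lid_bar (a point): middle of the top of the lid's grip bar; the bar is 68 mm long (lid x), 14 mm wide (lid y), 26 mm high above the dome
- lid_lug (a point): outer end of the lug at the lid's +x, 45.5 mm from the axis, 3 mm above the lid's underside; lugs are 12 mm wide and 6 mm high, at +x and -x, in line with the bar, at the foot of the skirt (76 mm diameter, 13 mm deep)
- switch (a joint): sprung pulse switch hidden under the lip, in rad, clockwise positive: 0 at rest, also with the lid just dropped in. The lugs push it from 6 degrees of lid turn on, so it reads the turn less 0.10: about 0.59 at the pulse mark, 0.84 where the click plunger is first felt, 1.29 locked. Torque 0.08 N m at first, 0.19 at pulse; it turns a released lid back
- tin: bystander: round aluminium tin, 63 mm across, 45 mm high, origin at the centre of its underside
- stone: bystander: grey sharpening stone, 35 x 100 x 20 mm, its length along its y, origin at the centre of its underside
- brush: bystander: small wooden brush, 160 mm long, lying along its x, bristles to +x
Not all that is in view belongs to the job. Several things have the shape of the lid; the one meant has the colours described above.

How it is judged (in metres and radians):
On the way, in this order (a step that is already met when the one before it is completed fails the run):
1. the lid is picked up off the bench (height (world z) of lid above 0.03 m and contact force between the fingers and lid above 1 N), for 0.1 s.
2. the lid sits flat in the collar, lugs through the notches, not yet turned to the pulse mark (z of lid in the frame of mill below 0.1295 m and horizontal distance between lid and mill below 0.005 m and angle between lid's own z axis and vertical below 0.07 rad and value of joint switch below 0.25 rad), for 0.1 s.
At the end, for the whole second after the job is handed in: the lid, its lugs under the lip, sits flat in the collar (within 3.5 mm of its seated height, 5 mm of the axis, 4 degrees of level), turned 40 degrees clockwise from entry to the pulse mark (within 8 degrees) with the sprung switch pushed, at rest and still held by the fingers (angle between the x axis of lid and the x axis of mill, either way round between 0.55 and 0.85 rad and value of joint switch between 0.42 and 0.78 rad and z of lid in the frame of mill between 0.1235 and 0.1305 m and horizontal distance between lid and mill below 0.005 m and angle between lid's own z axis and vertical below 0.07 rad and contact force between the fingers and lid above 1 N and angular speed of lid below 0.1 rad/s); the arm keeps its last pose, push and grip.
It fails at once if the lid was turned past the click (value of joint switch above 0.98 rad).
It fails at once if the tin was disturbed (distance of tin from where it was at the start of the episode above 0.03 m).
It fails at once if the sharpening stone was disturbed (distance of stone from where it was at the start of the episode above 0.03 m).
It fails at once if the brush was disturbed (distance of brush from where it was at the start of the episode above 0.03 m).
It also fails if it takes over 42 s, if anything falls off the work surface, if the arm or the gripper's body presses on something with over 40 N, if the wrist force passes 120 N, or if a joint passes its speed limit or range.

## Working session

There is one attempt and no reset: what is moved stays moved. The work goes in short steps, Python scripts to look and compute and a shell command to move; the robot and the scene stay as the last step left them, time stands still between calls to the robot, and variables do not carry over. Pictures are saved under pics/ and viewed, at most 10 in all, crops included, and the job is handed in when it is done.

```bash
ls; mkdir -p pics; python3 - <<'E'
from bench import status, eyes, r
import cv2
for n in("scene","top"):
    s=eyes.snapshot(n); cv2.imwrite(f"pics/{n}0.png",s["img"][:,:,::-1]); print(n,s["mtx"],s["k1"],s["R"],s["t"])
print(status.sense())
E
```

```text
pics
scene [[548.37910285   0.         319.83698412]
 [  0.         548.37910285 240.00103131]
 [  0.           0.           1.        ]] -0.14680278722350257 [[ 0.03923381  0.99904505 -0.01922735]
 [ 0.60123273 -0.03897166 -0.79812305]
 [-0.79811021  0.0197533  -0.60218759]] [ -76.00142449 -249.31254836 1479.70507373]
top [[440.80007779   0.         321.96720003]
 [  0.         440.80007779 237.16308455]
 [  0.           0.           1.        ]] -0.08293168311232998 [[-0.06926169 -0.99759488 -0.0026968 ]
 [-0.97554259  0.06829544 -0.20893153]
 [ 0.2086132  -0.0118401  -0.97792655]] [115.28894675 561.52171234 755.54469518]
{'time': 0.1, 'joint_pos': array([ 6.18007710e+01,  7.51380222e+00,  8.53207796e+01,  7.73027729e-05,
        8.72625206e+01, -4.89617389e+00]), 'qd': array([ 0.02028704, -0.07101116, -0.09374457, -0.04950283, -0.03516987,
        0.06906857]), 'joint_efforts': array([ 1.46861104e-03, -5.70957685e+01, -5.01940119e+01, -1.34142824e-04,
        8.28338263e-03,  7.37718051e-05]), 'tool_pos': array([237.13521132, 550.62149729, 230.33950232]), 'tcp_rot': array([-1.79903258e+02, -8.36465438e-03,  1.56696934e+02]), 'ft_force': array([-0.18404812,  0.0741628 , -0.56544643]), 'wrist_torque': array([-0.04089377,  0.0120006 ,  0.02837744]), 'grip_force': 0.0, 'finger_gap': 85.32954296894356}
```

View pics/scene0.png

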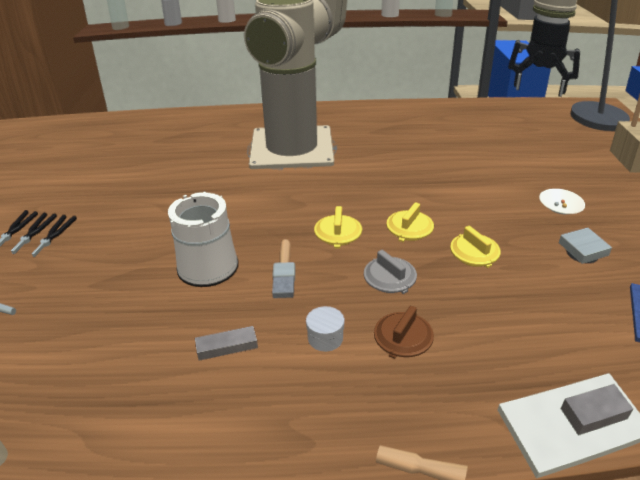

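View pics/top0.png

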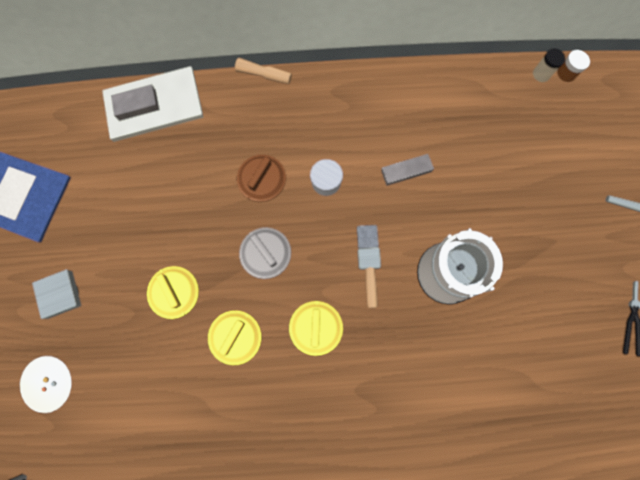

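Lid-shaped things in the top view: yellow at (172,292), (234,337) and (316,328), brown at (262,177), grey at (265,253). Only the grey one fits "grey plastic lid". The mill is at about (470,263). I'll enlarge both in one picture.

```bash
python3 - <<'E'
import cv2,numpy as np
t=cv2.imread("pics/top0.png")
a=cv2.resize(t[218:288,230:300],None,fx=5.7,fy=5.7,interpolation=cv2.INTER_CUBIC)
b=cv2.resize(t[222:312,412:512],(400,360),interpolation=cv2.INTER_CUBIC)
o=np.zeros((400,800,3),np.uint8);o[:399,:399]=a;o[:360,400:]=b
cv2.imwrite("pics/c1.png",o)
s=cv2.imread("pics/scene0.png")
cv2.imwrite("pics/c2.png",cv2.resize(s[185:295,160:250],(491,600),interpolation=cv2.INTER_CUBIC))
E
```

```text
(no output)
```

View pics/c1.png

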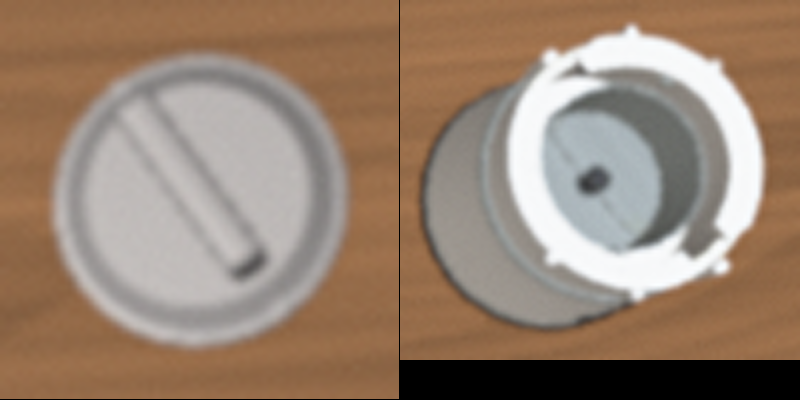

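View pics/c2.png

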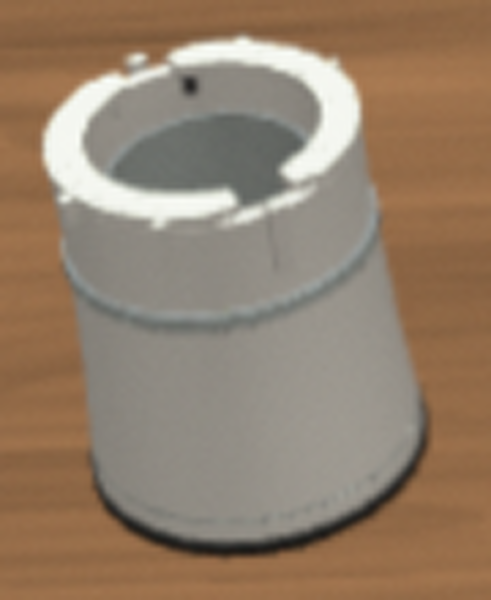

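```bash
cat > h.py <<'E'
import numpy as np,cv2,pickle
from scipy.optimize import least_squares
def cam(s): return s["mtx"],s["k1"],s["R"],s["t"]
def proj(c,X):
    K,k,R,t=c
    return cv2.projectPoints(np.atleast_2d(np.array(X,float)),cv2.Rodrigues(R)[0],t,K,np.array([k,0,0,0,0.]))[0][:,0]
def back(c,uv,z):
    K,k,R,t=c
    n=cv2.undistortPoints(np.array(uv,float).reshape(-1,1,2),K,np.array([k,0,0,0,0.]))[:,0]
    d=np.c_[n,np.ones(len(n))]@R; o=-R.T@t
    return o+d*((z-o[2])/d[:,2])[:,None]
E
python3 - <<'E'
from bench import eyes
from h import *
T=eyes.snapshot("top");S=eyes.snapshot("scene");pickle.dump((T,S),open("c.pkl","wb"))
ct,cs=cam(T),cam(S)
f=lambda p,x0,y0,f,ox=0:np.array([((u-ox+.5)/f-.5+x0,(v+.5)/f-.5+y0) for u,v in p])
ribs=f([(550,58),(632,33),(715,67),(720,267),(637,293),(553,258)],412,222,4,400)
W=back(ct,ribs,139); print(W)
off=np.radians([0,-40,-80,180,140,100])
fun=lambda q:(np.c_[q[0]+57*np.cos(q[2]+off),q[1]+57*np.sin(q[2]+off)]-W[:,:2]).ravel()
m=least_squares(fun,[500,-250,.7]);print("mill",m.x[:2],np.degrees(m.x[2]),fun(m.x).round(1))
th=np.arange(0,2*np.pi,.1)
# lid: flange outline z~15, bar ends z=52
c=f([(200.5,200)],230,218,5.7);print("flange ctr",back(ct,c,15))
b=back(ct,f([(136,103),(246,260)],230,218,5.7),52);print("bar",b,b.mean(0),np.linalg.norm(b[1]-b[0]),np.degrees(np.arctan2(*(b[0]-b[1])[1::-1])))
# overlay in scene
im=cv2.resize(S["img"][:,:,::-1],None,fx=5,fy=5,interpolation=cv2.INTER_CUBIC)
def dr(P,col,im=im):
    for u,v in proj(cs,P):cv2.circle(im,(int((u+.5)*5),int((v+.5)*5)),2,col,-1)
x,y,a=m.x
dr([(x+53*np.cos(t),y+53*np.sin(t),140) for t in th],(0,0,255))
dr([(x+60*np.cos(t),y+60*np.sin(t),0) for t in th],(0,0,255))
dr([(x+47*np.cos(a),y+47*np.sin(a),140)],(255,0,0))
l=back(ct,c,15)[0]
dr([(l[0]+50*np.cos(t),l[1]+50*np.sin(t),15) for t in th],(0,0,255)); dr(b,(0,255,0))
A=im[185*5:295*5,160*5:250*5];B=im[235*5:305*5,355*5:425*5]
o=np.zeros((550,800,3),np.uint8);o[:,:450]=A;o[:350,450:]=B
cv2.imwrite("pics/c3.png",o)
E
```

```text
[[ 538.10866064 -135.7605506   139.        ]
 [ 546.36696972 -172.12679936  139.        ]
 [ 529.34573857 -205.60336061  139.        ]
 [ 445.81476316 -195.44570733  139.        ]
 [ 437.92802797 -159.32363141  139.        ]
 [ 454.7933786  -126.35284491  139.        ]]
mill [ 492.05958977 -165.7688157 ] 33.13496272426126 [ 1.7  1.1  2.3 -0.5  1.7 -1.8 -1.5 -1.5 -2.5  0.4 -1.7  2.2]
flange ctr [[554.70438555 188.3223125   15.        ]]
bar [[581.60757057 203.63939737  52.        ]
 [527.08532622 169.91365938  52.        ]] [554.3464484  186.77652837  52.        ] 64.11006575470539 31.739626012386314
```

View pics/c3.png

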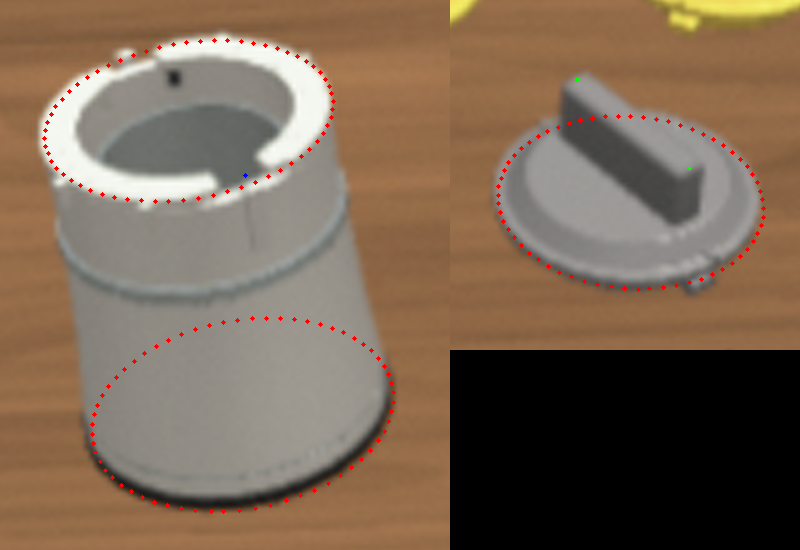

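The top-view fit reprojects onto the scene view within about 1–2 mm for both mill and lid. The grey lid is confirmed, with its bar from (577,79) to (690,168) in the crop. The blue dot lies in the +x notch.

```bash
cat >> h.py <<'E'
from scipy.spatial.transform import Rotation as Ro
def delta(p0,rpy0,p1,yaw1):
    A=Ro.from_euler("xyz",rpy0,degrees=True);B=Ro.from_euler("xyz",[180,0,yaw1],degrees=True)
    return (A.inv().apply(np.array(p1)-np.array(p0))/10).round(2),(A.inv()*B).as_rotvec().round(3)
E
python3 -c "
from h import *
print(delta([237.383,551.049,231.292],[180,0,156.7],[554.5,187.5,150],31.7))"
```

```text
(array([-43.51, -20.85,   8.13]), array([-0.   , -0.   ,  2.182]))
```

```bash
python3 -m handwheel '{"series":[[[-3.6,-1.7,0,0,0,0.18,1],[-7.2,-3.5,0,0,0,0.36,1],[-10.9,-5.2,0,0,0,0.545,1],[-14.5,-7,0,0,0,0.727,1],[-18.1,-8.7,0,0,0,0.909,1],[-21.8,-10.4,0,0,0,1.09,1],[-25.4,-12.2,0.5,0,0,1.27,1],[-29,-13.9,2,0,0,1.454,1],[-32.6,-15.6,4,0,0,1.636,1],[-36.3,-17.4,6,0,0,1.818,1],[-39.9,-19.1,7.5,0,0,2,1],[-43.51,-20.85,8.1,0,0,2.182,1]]]}' 40
python3 -m handwheel '{"series":[[[0,0,0,0,0,0,1],[0,0,0,0,0,0,1],[0,0,0,0,0,0,1]]]}'
python3 - <<'E'
from bench import eyes,status
from h import *
s=status.sense();print(s["tool_pos"],s["tcp_rot"],s["joint_pos"])
print(delta(s["tool_pos"],s["tcp_rot"],[554.5,187.5,29],31.7))
a=eyes.snapshot("top")["img"][:,:,::-1];b=eyes.snapshot("scene")["img"][:,:,::-1]
z=lambda i:cv2.resize(i,(400,400),interpolation=cv2.INTER_CUBIC)
cv2.imwrite("pics/d1.png",np.hstack([z(a[190:310,210:330]),z(b[190:310,330:450])]))
E
```

```text
time: 1.7
tool_pos: [554.4, 186.1, 148.7]
tcp_rot: [-180.0, 0.1, 31.3]
ft_force: [0.3, -0.3, -0.1]
finger_gap: 85.7
grip_force: 0.0
time: 2.08
tool_pos: [554.0, 188.4, 150.6]
tcp_rot: [-180.0, -0.0, 31.8]
ft_force: [-0.7, 0.3, 0.1]
finger_gap: 85.4
grip_force: 0.0
[554.03009591 188.36117037 150.59379305] [-1.79992156e+02 -1.98795848e-02  3.18075836e+01] [1.37491423e+01 8.09719413e+00 9.31255125e+01 1.38861747e-02
 7.87608249e+01 7.19388529e+01]
(array([-1.000e-02,  1.000e-01,  1.216e+01]), array([-0.   , -0.   ,  0.002]))
```

View pics/d1.png

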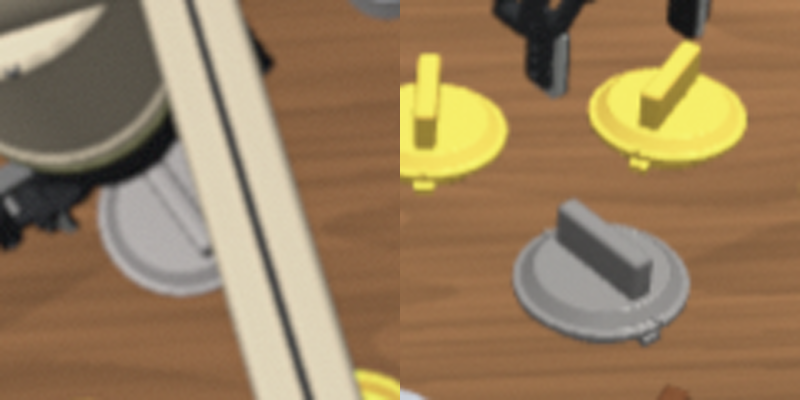

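The fingers straddle the bar of the grey lid; the bar line runs along the tool's x. I'll go down and grip.

```bash
python3 -m handwheel '{"series":[[[0,0,3.5,0,0,0,1],[0,0,7,0,0,0,1],[0,0,9.5,0,0,0,1],[0,0,11,0,0,0,1],[0,0,12,0,0,0,1],[0,0,12.1,0,0,0,1],[0,0,12.1,0,0,0,0.5],[0,0,12.1,0,0,0,0.3],[0,0,12.1,0,0,0,0.15],[0,0,12.1,0,0,0,0],[0,0,12.1,0,0,0,0],[0,0,12.1,0,0,0,0]]]}' 60
python3 -m handwheel '{"series":[[[0,0,0,0,0,0,0],[0,0,0,0,0,0,0],[0,0,0,0,0,0,0],[0,0,0,0,0,0,0]]]}'
```

```text
time: 3.68
tool_pos: [554.9, 187.5, 29.8]
tcp_rot: [180.0, -0.0, 31.7]
ft_force: [-0.8, -0.1, 4.0]
finger_gap: 12.8
grip_force: 59.2
time: 4.18
tool_pos: [554.9, 187.5, 29.8]
tcp_rot: [180.0, -0.0, 31.7]
ft_force: [0.3, -0.7, 5.5]
finger_gap: 12.7
grip_force: 59.2
```

```bash
python3 -m handwheel '{"series":[[[0,0,-1,0,0,0,0],[0,0,-4,0,0,0,0],[0,0,-8,0,0,0,0],[0,0,-12,0,0,0,0],[0,0,-16,0,0,0,0],[0,0,-18,0,0,0,0],[0,0,-18,0,0,0,0],[0,0,-18,0,0,0,0]]]}'
python3 - <<'E'
from bench import status
from h import *
s=status.sense()
print(delta(s["tool_pos"],s["tcp_rot"],[492,-166,190],33.1))
E
```

```text
time: 5.18
tool_pos: [553.4, 187.2, 207.0]
tcp_rot: [-179.9, 0.2, 31.7]
ft_force: [-0.0, 0.2, -1.3]
finger_gap: 12.5
grip_force: 58.4
(array([-23.77,  26.83,   1.75]), array([-0.001,  0.003, -0.025]))
```

```bash
python3 -m handwheel '{"series":[[[-1.5,1.7,0,0,0,0,0],[-4.5,5.1,0,0,0,0,0],[-7.5,8.5,0,0,0,0,0],[-10.5,11.9,0,0,0,0,0],[-13.5,15.3,0,0,0,0,0],[-16.5,18.6,0,0,0,-0.01,0],[-19.5,22,0,0,0,-0.02,0],[-22,24.8,0,0,0,-0.025,0],[-23.4,26.4,1,0,0,-0.025,0],[-23.8,26.8,1.75,0,0,-0.025,0],[-23.8,26.8,1.75,0,0,-0.025,0],[-23.8,26.8,1.75,0,0,-0.025,0]]]}'
python3 -m handwheel '{"series":[[[0,0,0,0,0,0,0],[0,0,0,0,0,0,0]]]}'
python3 - <<'E'
from bench import eyes,status
from h import *
T,S=eyes.snapshot("top"),eyes.snapshot("scene");pickle.dump((T,S),open("c2.pkl","wb"))
s=status.sense();p=s["tool_pos"];print(p,s["tcp_rot"])
z0=p[2]-29.8; a=np.radians(s["tcp_rot"][2]);th=np.arange(0,6.28,.1)
def Lp(x,y,z):return [p[0]+x*np.cos(a)-y*np.sin(a),p[1]+x*np.sin(a)+y*np.cos(a),z0+z]
out=[]
for c,im,box in((cam(T),T["img"],(430,200,90)),(cam(S),S["img"],(160,150,100))):
    k=400/box[2];I=cv2.resize(im[box[1]:box[1]+box[2],box[0]:box[0]+box[2],::-1],(400,400),interpolation=cv2.INTER_CUBIC)
    def dr(P,col):
        for u,v in proj(c,P):cv2.circle(I,(int((u+.5-box[0])*k),int((v+.5-box[1])*k)),1,col,-1)
    dr([Lp(50*np.cos(t),50*np.sin(t),15) for t in th],(0,0,255))
    dr([Lp(x,0,3) for x in(45.5,-45.5)],(255,0,0));dr([Lp(x,0,52) for x in(34,-34)],(0,255,0))
    dr([(492+53*np.cos(t),-166+53*np.sin(t),140) for t in th],(255,0,255))
    out.append(I)
cv2.imwrite("pics/e1.png",np.hstack(out))
E
```

```text
time: 6.68
tool_pos: [492.7, -164.9, 191.7]
tcp_rot: [-180.0, 0.0, 33.2]
ft_force: [-0.5, 0.1, -1.6]
finger_gap: 12.7
grip_force: 58.5
time: 6.92
tool_pos: [493.0, -165.2, 192.2]
tcp_rot: [180.0, -0.0, 33.2]
ft_force: [-0.8, -0.2, -0.8]
finger_gap: 12.6
grip_force: 58.5
[ 492.86944124 -165.35553693  192.03405256] [ 1.79979153e+02 -1.20862056e-02  3.31427835e+01]
```

View pics/e1.png

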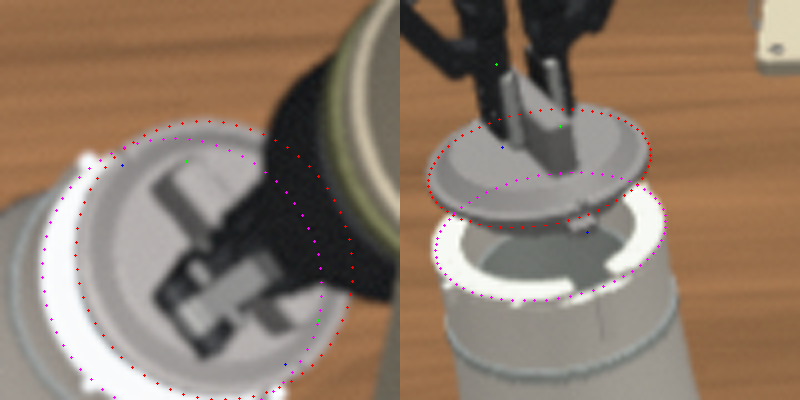

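The scene half shows the lid's flange near the predicted outline (430–650, 103–225), but the bar's near end at about (565,150) is not where the green dot (560,127) puts it. The lid may have tilted in the pads, so I'll enlarge it.

```bash
python3 - <<'E'
from h import *
T,S=pickle.load(open("c2.pkl","rb"))
a=cv2.resize(S["img"][165:225,260-100:225,::-1],(455,420),interpolation=cv2.INTER_CUBIC)
b=cv2.resize(T["img"][222:292,440:510,::-1],(340,340),interpolation=cv2.INTER_CUBIC)
o=np.zeros((420,800,3),np.uint8);o[:,:455]=a;o[:340,460:]=b
cv2.imwrite("pics/e2.png",o)
E
```

```text
(no output)
```

View pics/e2.png

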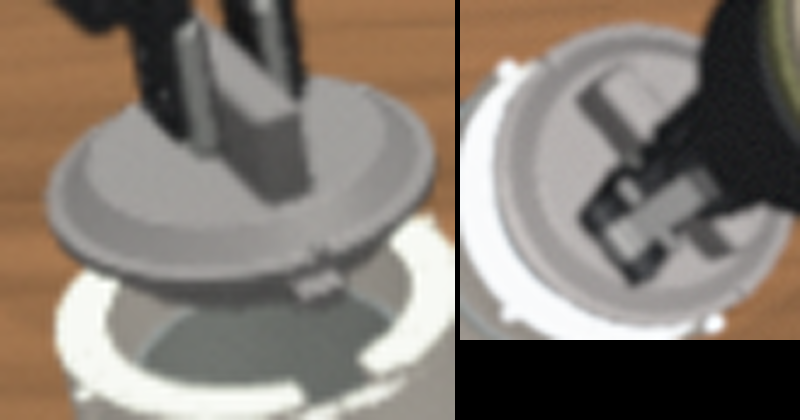

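The enlargement shows the bar's near end at (282,107), which is scene pixel (200.3,180.3) and agrees with the prediction. The lid is level, its lug at (322,288) is above the notch, and the earlier misfit was a misreading. Next I'll check the flange centre.

```bash
python3 - <<'E'
from h import *
from bench import status
T,S=pickle.load(open("c2.pkl","rb"));p=[492.9,-165.3];a=np.radians(33.1)
s=status.sense();p=s["tool_pos"];z0=p[2]-29.8
for n,c,uv in(("top",cam(T),(478,258.1)),("scene",cam(S),(194.3,190.3))):
    th=np.arange(0,6.28,.05)
    q=proj(c,[(p[0]+50*np.cos(t),p[1]+50*np.sin(t),z0+15) for t in th])
    pc=(q.max(0)+q.min(0))/2; print(n,"pred centre",pc,q.min(0),q.max(0),"offset mm",(back(c,[uv],z0+15)-back(c,[pc],z0+15))[0])
# mill rim extents, scene (c2: rim 45..360 x, 40..225 y at 491/90 px): predicted
c=cam(S);q=proj(c,[(492+53*np.cos(t),-165.8+53*np.sin(t),140) for t in th]);print("mill scene",q.min(0),q.max(0))
c=cam(T);q=proj(c,[(492+53*np.cos(t),-165.8+53*np.sin(t),140) for t in th]);print("mill top",q.min(0),q.max(0))
print(delta(p,s["tcp_rot"],[492.0,-165.8,165],33.1))
E
```

```text
top pred centre [477.70092489 258.15660817] [446.54881709 226.83780521] [508.8530327  289.47541112] offset mm [ 0.05470438 -0.49230232  0.        ]
scene pred centre [194.39985253 191.63219147] [166.59811126 176.83986478] [222.2015938  206.42451817] offset mm [-4.5971808  -0.86114339  0.        ]
mill scene [168.48370983 192.62378084] [226.11429265 224.74522889]
mill top [438.94534792 230.71421879] [501.84477905 293.95663801]
(array([-0.1 , -0.01,  2.7 ]), array([ 0.   , -0.   ,  0.001]))
```

Offsets are under 1 mm. I'll descend carefully, checking the force.

```bash
python3 -m handwheel '{"series":[[[-0.08,0,1,0,0,0,0],[-0.08,0,1.8,0,0,0,0],[-0.08,0,2.1,0,0,0,0],[-0.08,0,2.3,0,0,0,0],[-0.08,0,2.5,0,0,0,0],[-0.08,0,2.5,0,0,0,0],[-0.08,0,2.5,0,0,0,0]]]}'
python3 -m handwheel '{"series":[[[0,0,0.2,0,0,0,0],[0,0,0.3,0,0,0,0],[0,0,0.3,0,0,0,0]]]}'
```

```text
time: 7.9
tool_pos: [492.1, -166.2, 167.0]
tcp_rot: [180.0, -0.0, 33.1]
ft_force: [-1.1, 0.4, -1.1]
finger_gap: 12.7
grip_force: 58.5
time: 8.28
tool_pos: [491.9, -166.0, 163.7]
tcp_rot: [-180.0, 0.0, 33.1]
ft_force: [-0.2, -0.6, -1.9]
finger_gap: 12.9
grip_force: 58.5
```

```bash
python3 -m handwheel '{"series":[[[0,0,0.2,0,0,0,0],[0,0,0.4,0,0,0,0],[0,0,0.5,0,0,0,0],[0,0,0.6,0,0,0,0],[0,0,0.65,0,0,0,0],[0,0,0.65,0,0,0,0]]]}'
python3 -m handwheel '{"series":[[[0,0,0.1,0,0,0,0],[0,0,0.1,0,0,0,0],[0,0,0.1,0,0,0,0]]]}'
```

```text
time: 9.02
tool_pos: [492.0, -166.1, 157.3]
tcp_rot: [-180.0, 0.0, 33.1]
ft_force: [0.1, 0.0, -1.1]
finger_gap: 12.4
grip_force: 58.5
time: 9.4
tool_pos: [492.1, -166.1, 156.7]
tcp_rot: [180.0, -0.0, 33.1]
ft_force: [-2.2, -0.1, 3.9]
finger_gap: 13.0
grip_force: 59.1
```

Seated: the lid is at 127 mm with contact felt. Next is the clockwise turn, positive about tool z.

```bash
python3 -m handwheel '{"series":[[[0,0,0,0,0,0.05,0],[0,0,0,0,0,0.12,0],[0,0,0,0,0,0.2,0],[0,0,0,0,0,0.28,0],[0,0,0,0,0,0.36,0],[0,0,0,0,0,0.44,0],[0,0,0,0,0,0.52,0],[0,0,0,0,0,0.6,0],[0,0,0,0,0,0.66,0],[0,0,0,0,0,0.7,0],[0,0,0,0,0,0.7,0],[0,0,0,0,0,0.7,0]]]}' 80
python3 - <<'E'
from bench import eyes,status
from h import *
s=status.sense();p=s["tool_pos"];print(s["tcp_rot"],s["wrist_torque"])
T,S=eyes.snapshot("top"),eyes.snapshot("scene")
a=np.radians(33.1-40);out=[]
for c,im,box in((cam(T),T["img"],(430,220,80)),(cam(S),S["img"],(157,160,80))):
    I=cv2.resize(im[box[1]:box[1]+80,box[0]:box[0]+80,::-1],(400,400),interpolation=cv2.INTER_CUBIC)
    for x in(34,-34,57.5,-57.5):
        u,v=proj(c,[(492+x*np.cos(a),-166+x*np.sin(a),179 if abs(x)<40 else 140)])[0]
        cv2.circle(I,(int((u+.5-box[0])*5),int((v+.5-box[1])*5)),2,(0,255,0),-1)
    out.append(I)
cv2.imwrite("pics/f1.png",np.hstack(out))
E
```

```text
time: 10.9
tool_pos: [492.5, -166.1, 156.8]
tcp_rot: [180.0, -0.1, -7.0]
ft_force: [0.4, 1.8, 4.7]
finger_gap: 12.3
grip_force: 78.5
[ 1.79994308e+02 -7.10474628e-02 -6.95162479e+00] [ 0.15931204 -0.09099705  0.06595081]
```

View pics/f1.png

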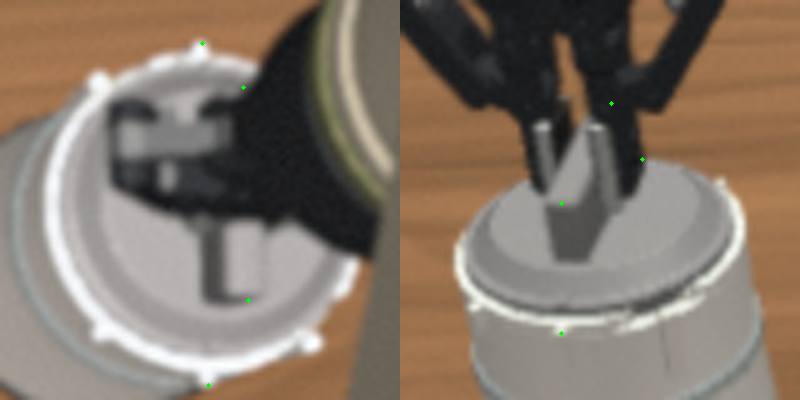

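The picture shows the lid flat in the collar. The bar end is at the predicted spot (562,203) and the bar points at the pulse ribs at (202,45) and (208,383). I'll let it settle, then hand in.

```bash
python3 -m handwheel '{"series":[[[0,0,0,0,0,0,0],[0,0,0,0,0,0,0],[0,0,0,0,0,0,0],[0,0,0,0,0,0,0]]]}'
python3 -c "
from bench import status,r
s=status.sense();print(s['wrist_torque'],s['tcp_rot'],s['tool_pos'])
print(r.hand_in())"
```

```text
time: 11.5
tool_pos: [492.4, -166.1, 156.8]
tcp_rot: [180.0, -0.1, -7.0]
ft_force: [0.7, 0.8, 5.0]
finger_gap: 12.4
grip_force: 78.6
[ 0.25336713 -0.10644807  0.11152078] [ 1.79993646e+02 -6.81353560e-02 -6.96121064e+00] [ 492.44986264 -166.11836996  156.78609828]
the job is handed in; nothing more can be done
None
```

I put the grey lid back on the mill, seated flat, turned it 40° clockwise to the pulse mark and handed the job in at about 11.5 s with the gripper still holding it there. The hand-in returned no verdict, so the result is judged only by my last picture and sensor readings. The wrist torque read about 0.11 N m against the 0.19 expected from the switch.

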